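# Stand the blue parts cup mouth-up on the mat

## Robot

A 7-joint arm with a two-finger parallel gripper is mounted at the origin on the work surface; the furniture and walls round the work are solid. World frame = base frame: x ahead of the robot, y to its left, z up, the work surface at z = 0. Lengths are in m, angles in rad, forces in N, time in s.
With the tool pointing down it reaches from about 0.4 to 0.925 m from the base axis. Payload 4.1 kg.
Tool frame: the origin (TCP) lies on the front face of the gripper's body, between the roots of the fingers; the fingertips stand 73 mm ahead of it and the grasp point (between the pads) lies 54 mm ahead of it; z points along the fingers, y is the line along which they close (so a half turn about z gives the same grasp; the last joint's range is limited). The gripper opens to 85 mm and grips with 20 to 120 N. Pads are 22 mm wide; open, the fingers measure 114 mm over their backs; the gripper's body (76 mm by 85 mm) begins 54 mm behind the grasp point. The pads swing forward as they close: fully open they stand 13 mm farther back than shut.
Start: joints at [-1.331, 0.398, 0.045, 1.537, -0.019, 1.207, -0.051], TCP at [0.216, 0.613, 0.304] pointing down, gripper open.
Joint ranges: [-2.82, 2.82], [-0.49, 2.23], [-1.37, 1.46], [0, 2.46], [-1.36, 4.5], [0.23, 2], [-2.94, 2.94]. Speed limits (rad/s): [2.57, 2.57, 3.14, 3.14, 3.14, 3.14, 3.14].

## Interface

Orientations are given as a 3x3 rotation matrix whose columns are the frame's x, y, z axes.
In Python, from cell import bot gives the robot as it stands.
- The arm moves only by the shell command python3 -m pendant 'ROWS'. ROWS is a JSON object of lists of equal length, an entry for each row: "xyz": the shift along the tool's x, y, z in mm, a list of three; "spin": the turn about the tool's z in rad; "claw": the opening in per cent of the stroke, from 0 (shut) to 100 (fully open). A call has 1 to 8 rows; each row is the pose to reach, as a shift and turn from the pose commanded when the call began, along the tool's axes at that moment; what a row does not reach only later rows make up. A row lasts 1/8 s, in which the tool goes at most 62.5 mm and 10.7 degrees, less where a joint would pass 70% of its speed; a pose out of reach is approached as far as the arm can. A call with a gripper value outside its range is refused whole. The fingers move at their own pace and stop on an object; the grip force is fixed at half the most. Time passes only in rows, so rows that repeat a pose let the fingers close. It gives the time, the measured TCP pose, the force, the opening and the grip force at its end, in the units of the state.
- bot.sense(): the state, without advancing time (a new reading comes with each control period).
- bot.read_camera(name): name is "side" or "top" or "wrist"; returns a dict with "frame" (384x512x3 uint8, red, green, blue), "z_map" (384x512 float32, m along the optical axis (not along the pixel's ray), 0 where there is no reading), "camera_matrix" (3x3 intrinsics, pixels), "R" (3x3) and "t" (3): a world point X has camera coordinates R X + t; the wrist camera has in their place "hand_eye" (4x4, takes a point from camera to tool coordinates, whose origin is the TCP and whose axes are the flange's). Camera axes: x right, y down, z forward; pixel columns grow to the right and rows downward; lengths in m; the calibration is good to about 2 mm. The wrist camera is an equidistant fisheye: a pixel r from the principal point sees the ray r / f radians off the axis. A picture is of the moment at which its call begins: read the wrist's pose just before it.
- bot.finish_job(): hands the job in; it is judged then, once.
The state is a dict: "clock": time; "joints": joint angles; "qd": joint speeds; "effort": joint torques, N m; "tool_pos": TCP position; "orientation": TCP orientation; "contact_force": force on the tool from outside, world axes, zero at the start; "ft_torque": the same for the moment, N m; "opening": opening from 0.0 (shut) to 1.0 (fully open); "finger_force": force on a finger pad.
Only numpy, scipy, OpenCV 4.12 (cv2) and the standard library are available. Lean on these libraries where they do the work, as an engineer would, in place of code of your own. Each camera call takes 0.05 s, during which the arm holds its last target. There are 200 camera calls.

## Task

The blue parts cup was left mouth-down on the bench. Turn it over and stand it mouth-up near the middle of the green mat, ready for screws, and let go of it. Leave the red cup where it is, mouth-down.

Things in the scene. Friction and masses are not known exactly. Their poses are not given: they have to be found in the camera images.
- blue_cup_centre (a point): Centre (half-way up) of the blue square parts cup: 60 x 60 mm outside, 50 mm tall, upright flat sides, walls 4 mm, open at one end, 0.11 to 0.22 kg. It starts mouth-down on the bench, its centre 25 mm up. z points from the mouth to the closed base: up while mouth-down, straight down once mouth-up. x and y are square to the sides; any pair of sides serves for a grip.
- blue_cup_base (a point): Middle of the outer face of the blue cup's closed base, same axes. The base is weighted: centre of mass 10 mm inside this face. Laid on its side the cup rests stably, 60 mm high; a light push on the top edge of its open end, towards the base, then tips it over the base's lower edge to stand on its base, its centre 55 mm further on.
- red_cup_centre (a point): Centre of the red parts cup, a bystander of the same shape and size, also mouth-down on the bench; to be left as it is. Same axes.
- mat: Fixed square rubber mat with a green face and black border, 180 x 180 mm, 3 mm thick, lying flat on the bench. Origin at the centre of its underside, on the bench top; z up, x and y along its edges.
Not all that is in view belongs to the job. Several things look just like the part that bears blue_cup_centre: the one meant starts farthest from the robot's base. What is shaped like the part that bears red_cup_centre but yellow is not meant.

How it is judged:
At the end, for the whole second after the job is handed in: The blue cup stands mouth-up (within 10 degrees) on the mat, its centre within 40 mm of the mat's centre, released and at rest; the red cup is still mouth-down within 20 mm of where it was (angle between blue_cup_centre's own z axis and vertical above 2.97 rad and horizontal distance between blue_cup_centre and mat below 0.04 m and height (world z) of blue_cup_centre below 0.034 m and linear speed of blue_cup below 0.02 m/s and distance of red_cup_centre from where it was at the start of the episode below 0.02 m and angle between red_cup_centre's own z axis and vertical below 0.17 rad); the robot touches nothing.
It fails at once if the red cup is shifted by more than 30 mm or tipped (distance of red_cup_centre from where it was at the start of the episode above 0.03 m or angle between red_cup_centre's own z axis and vertical above 0.5 rad).
It also fails if it takes over 54 s, if anything falls off the work surface, if the arm or the gripper's body presses on something with over 40 N, if the wrist force passes 120 N, or if a joint passes its speed limit or range.

## Working session

There is one attempt and no reset: what is moved stays moved. The work goes in short steps, Python scripts to look and compute and a shell command to move; the robot and the scene stay as the last step left them, time stands still between calls to the robot, and variables do not carry over. Pictures are saved under pics/ and viewed, at most 10 in all, crops included, and the job is handed in when it is done.

```bash
mkdir -p pics; ls; python3 - <<'E'
from cell import bot
import cv2,numpy as np
s=bot.sense();print({k:np.round(v,3).tolist() for k,v in s.items()})
for n in("top","side"):
    d=bot.read_camera(n);cv2.imwrite(f"pics/{n}0.png",d["frame"][:,:,::-1]);np.savez(f"{n}0.npz",**d)
    print(n,d["camera_matrix"],d["R"],d["t"])
E
```

```text
pics
{'clock': 0.0, 'joints': [-1.331, 0.399, 0.045, 1.538, -0.019, 1.207, -0.051], 'qd': [0.001, 0.002, 0.0, 0.0, 0.0, 0.001, 0.001], 'effort': [-0.001, -47.511, 1.364, -25.422, 0.011, 0.009, -0.0], 'tool_pos': [0.216, 0.613, 0.303], 'orientation': [[-0.943, 0.332, -0.001], [0.332, 0.943, -0.002], [-0.0, -0.002, -1.0]], 'contact_force': [0.481, -1.184, -0.199], 'ft_torque': [-0.048, -0.026, -0.038], 'finger_force': 0.0, 'opening': 0.997}
top [[372.34087402   0.         249.32819957]
 [  0.         372.34087402 193.39169781]
 [  0.           0.           1.        ]] [[-0.01567352 -0.9996659  -0.02055289]
 [-0.99179897  0.01815124 -0.12651217]
 [ 0.12684297  0.01840144 -0.99175211]] [-0.09536644  0.49277571  0.84547647]
side [[438.13027703   0.         261.34558398]
 [  0.         438.13027703 205.08243781]
 [  0.           0.           1.        ]] [[-0.9996935   0.02453135 -0.00333327]
 [ 0.01271133  0.39307954 -0.91941661]
 [-0.02124429 -0.91917718 -0.39327089]] [0.49429379 0.10049636 0.8035363 ]
```

View pics/top0.png

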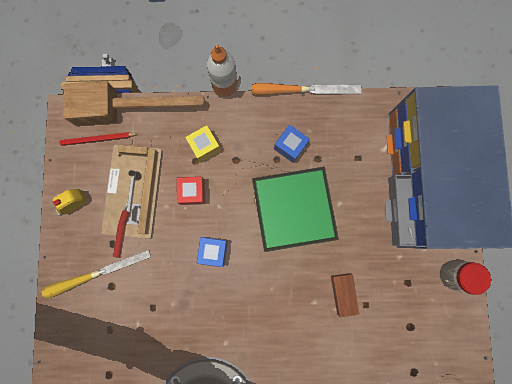

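View pics/side0.png

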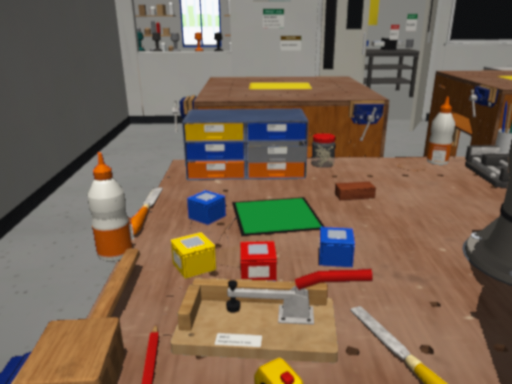

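Top view: two blue cups, at (292,143) and (212,252). The base is at about (207,410), so (292,143) is the farther one. Red cup at (190,190), yellow at (202,142), mat centred at (295,208). In the side view the same far cup is at (207,206), mat at (277,215). Confirming in one crop and measuring.

```bash
cat >h.py <<'E'
import numpy as np,cv2
def ray(d,p):
    v=d["R"].T@np.linalg.solve(d["camera_matrix"],[p[0],p[1],1.]);return -d["R"].T@d["t"],v
def on(d,p,z):
    o,v=ray(d,p);return o+v*(z-o[2])/v[2]
def world(d,m):  # all depth points of a mask
    y,x=np.nonzero(m&(d["z_map"]>0));Z=d["z_map"][y,x]
    c=np.linalg.solve(d["camera_matrix"],np.stack([x,y,np.ones_like(x)]).astype(float))*Z
    return ((d["R"].T@(c-d["t"][:,None])).T)
def mask(d,lo,hi):
    return cv2.inRange(cv2.cvtColor(d["frame"],cv2.COLOR_RGB2HSV),lo,hi)
def blobs(m,amin=150):
    n,l,s,c=cv2.connectedComponentsWithStats(m);return [(l==i,s[i],c[i]) for i in range(1,n) if s[i][4]>amin]
BLUE=((105,120,60),(125,255,255));GREEN=((50,120,40),(75,255,255))
def rect(P): # xy points -> centre,size,angle
    return cv2.minAreaRect(P[:,:2].astype(np.float32)*1000)
E
python3 - <<'E'
from h import *
T=dict(np.load("top0.npz"));S=dict(np.load("side0.npz"))
for n,d in(("top",T),("side",S)):
  for nm,c in(("B",BLUE),("G",GREEN),("R",((0,150,60),(6,255,255)))):
    for m,s,ce in blobs(mask(d,*c)):
        P=world(d,m)
        if not len(P):continue
        hull=np.zeros(m.shape,np.uint8);cv2.drawContours(hull,cv2.findContours(m.astype(np.uint8),0,2)[0],-1,1,-1)
        P=world(d,hull>0);zt=np.percentile(P[:,2],95);Q=P[abs(P[:,2]-zt)<.006]
        print(n,nm,s,ce.round(),"ztop",zt.round(4),[np.round(a,1) for a in rect(Q)], "plane",on(d,ce,zt).round(3))
c=cv2.resize(T["frame"][110:280,170:350,::-1],None,fx=3.2,fy=3.2);cv2.imwrite("pics/crop.png",c)
E
```

```text
top B [ 68  66  60  10 441] [98. 70.] ztop -0.0077 [array([825.2, 285.4]), array([ 24.7, 153. ]), np.float64(0.7)] plane [ 0.824  0.284 -0.008]
top B [275 125  35  34 429] [292. 142.] ztop 0.0511 [array([ 609.6, -205.3]), array([58.8, 59.1]), np.float64(52.1)] plane [ 0.608 -0.205  0.051]
top B [409 171  17  74 549] [417. 211.] ztop 0.1484 [array([ 442.6, -451.4]), array([  2.3, 147.9]), np.float64(89.8)] plane [ 0.435 -0.44   0.148]
top B [197 237  29  30 465] [211. 252.] ztop 0.0507 [array([357.8, -15. ]), array([59.4, 58.8]), np.float64(81.4)] plane [ 0.358 -0.016  0.051]
top G [ 256  171   79   76 4251] [296. 208.] ztop 0.0044 [array([ 456.9, -211.9]), array([162.6, 162.3]), np.float64(8.3)] plane [ 0.457 -0.216  0.004]
top R [ 59 132  70  13 344] [ 94. 138.] ztop 0.0107 [array([638.9, 279.7]), array([ 13.2, 170.7]), np.float64(6.1)] plane [0.638 0.279 0.011]
top R [177 177  26  26 429] [189. 190.] ztop 0.0512 [array([500.7,  34.4]), array([59.3, 58.7]), np.float64(0.3)] plane [0.5   0.034 0.051]
top R [113 211  15  46 277] [120. 234.] ztop 0.0965 [array([388.9, 180.7]), array([1
[... 1115 characters left out ...]
  36 2370] [275. 216.] ztop 0.0044 [array([ 457.2, -212.4]), array([169.9, 175.9]), np.float64(8.4)] plane [ 0.458 -0.201  0.004]
side R [313 133  22  10 194] [324. 138.] ztop 0.0903 [array([ 298.7, -575.7]), array([63. , 64.7]), np.float64(23.3)] plane [ 0.3   -0.551  0.09 ]
side R [240 240  37  40 941] [258. 259.] ztop 0.0511 [array([501.3,  37. ]), array([60. , 61.2]), np.float64(1.1)] plane [0.501 0.07  0.051]
side R [295 269  78  20 901] [334. 277.] ztop 0.0973 [array([388.3, 183.3]), array([14.2, 75.2]), np.float64(84.6)] plane [0.404 0.197 0.097]
side R [141 332  18  52 582] [150. 358.] ztop 0.0113 [array([643.4, 240.6]), array([12.9, 95.2]), np.float64(5.7)] plane [0.642 0.247 0.011]
```

View pics/crop.png

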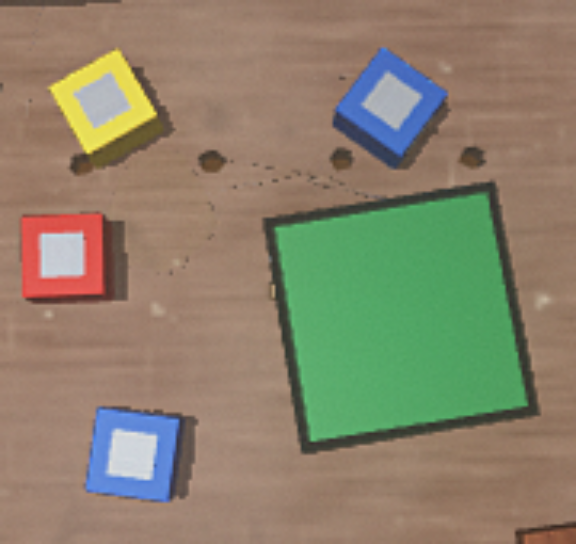

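The far blue cup stands at (0.610, -0.205), 0.64 m from the base. The other blue one is at 0.36 m, so the far one at crop (390,105) is meant. Both views agree: cup top at 51 mm, mat at (0.457, -0.212), turned 8.3°.

Plan: grip off-centre towards the tipping edge, carry to the mat and roll the cup about its lower edge between the pads. Then let it lie down, push it upright and regrip if needed.

```bash
cat >go.py <<'E'
import sys,numpy as np
from cell import bot
def go(x,y,z,ydeg=None):
    s=bot.sense();R=np.array(s["orientation"]);d=R.T@(np.array([x,y,z])-s["tool_pos"])*1000
    a=np.degrees(np.arctan2(R[1,1],R[0,1]))
    print("tool shift",d.round(1),"yang",a.round(2),"spin",None if ydeg is None else np.round(-np.radians((ydeg-a+180)%360-180),3),"tcp",np.round(s["tool_pos"],4),"j",np.round(s["joints"],2))
if __name__=="__main__":go(*map(float,sys.argv[1:]))
E
python3 go.py .598 -.196 .2 52
```

```text
tool shift [-629.1 -635.6  104.1] yang 70.6 spin 0.325 tcp [0.2158 0.6126 0.303 ] j [-1.33  0.4   0.05  1.54 -0.02  1.21 -0.05]
```

```bash
python3 -m pendant '{"xyz":[[-629,-636,30],[-629,-636,30],[-629,-636,30],[-629,-636,30],[-629,-636,30],[-629,-636,30],[-629,-636,30],[-629,-636,30]],"spin":[0.325,0.325,0.325,0.325,0.325,0.325,0.325,0.325],"claw":[100,100,100,100,100,100,100,100]}'; python3 go.py .598 -.196 .2 52
```

```text
clock: 1.1
tool_pos: [0.4297, 0.1592, 0.2871]
orientation: [[-0.788, 0.616, 0.0], [0.616, 0.788, 0.001], [0.0, 0.001, -1.0]]
contact_force: [0.7, 0.4, 0.2]
opening: 1.001
finger_force: 0.0
tool shift [-351.4 -176.3   86.9] yang 51.99 spin -0.0 tcp [0.4297 0.1592 0.2871] j [-0.84  0.07  0.42  2.   -0.03  1.08  0.49]
```

```bash
python3 -m pendant '{"xyz":[[-351,-176,40],[-351,-176,60],[-351,-176,87],[-351,-176,87],[-351,-176,87],[-351,-176,87],[-351,-176,87],[-351,-176,87]],"spin":[0,0,0,0,0,0,0,0],"claw":[100,100,100,100,100,100,100,100]}'; python3 go.py .598 -.196 .2 52
python3 - <<'E'
from h import *
from cell import bot
s=bot.sense();d=bot.read_camera("wrist");f=d["frame"];cv2.imwrite("pics/w1.png",f[:,:,::-1])
K=d["camera_matrix"];H=np.array(d["hand_eye"]);R=np.array(s["orientation"]);
np.savez("w1.npz",p=s["tool_pos"],Rt=R,**d)
for m,st,c in blobs(mask(d,*BLUE),100):
    u=np.array([(c[0]-K[0,2])/K[0,0],(c[1]-K[1,2])/K[1,1]]);r=np.hypot(*u);v=np.r_[u/r*np.sin(r),np.cos(r)]
    o=R@H[:3,3]+s["tool_pos"];w=R@H[:3,:3]@v;print(st,c,(o+w*(.05-o[2])/w[2]).round(4))
E
```

```text
clock: 2.1
tool_pos: [0.5967, -0.1963, 0.1989]
orientation: [[-0.785, 0.619, -0.002], [0.619, 0.785, -0.001], [0.001, -0.002, -1.0]]
contact_force: [0.0, 0.7, -0.8]
opening: 0.994
finger_force: 0.0
tool shift [-0.8  1.  -1.1] yang 51.74 spin -0.005 tcp [ 0.5967 -0.1963  0.1989] j [-0.17  0.52  0.58  1.71 -0.32  1.01  1.42]
[ 221  174   77   82 4420] [259.18054299 211.3861991 ] [ 0.6032 -0.2002  0.05  ]
[ 17 296  33  39 586] [ 33.08703072 314.69795222] [ 0.5415 -0.5091  0.05  ]
[ 88 352  38  32 615] [105.53333333 371.2097561 ] [ 0.656  -0.4894  0.05  ]
```

View pics/w1.png

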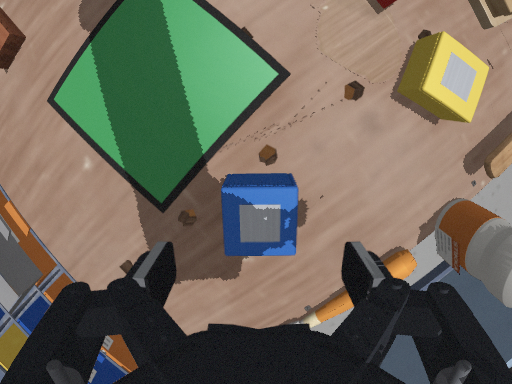

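The wrist view shows the blue cup square to the tool. Its label is at (260,223), midway between the fingers, which agrees with the top view. Nothing is close to the fingers, so I'm descending with the 15 mm offset and gripping.

```bash
python3 -m pendant '{"xyz":[[0,1,60],[0,1,110],[0,1,116],[0,1,116],[0,1,116],[0,1,116],[0,1,116],[0,1,116]],"spin":[0,0,0,0,0,0,0,0],"claw":[100,100,100,50,50,50,50,50]}'; python3 -m pendant '{"xyz":[[0,0,0],[0,0,0],[0,0,-20],[0,0,-40]],"spin":[0,0,0,0],"claw":[50,50,50,50]}'
python3 go.py .51 -.205 .09 98.3
python3 - <<'E'
from cell import bot
import cv2
cv2.imwrite("pics/w2.png",cv2.hconcat([cv2.resize(bot.read_camera(n)["frame"][:,:,::-1][a:b,c:e],(400,300)) for n,a,b,c,e in(("side",100,250,150,350),("wrist",84,384,56,456))]))
E
```

```text
clock: 3.15
tool_pos: [0.5997, -0.1933, 0.0869]
orientation: [[-0.788, 0.616, 0.004], [0.616, 0.788, -0.001], [-0.004, 0.002, -1.0]]
contact_force: [-0.1, 0.5, 7.8]
opening: 0.696
finger_force: 65.7
clock: 3.65
tool_pos: [0.5981, -0.1929, 0.1258]
orientation: [[-0.788, 0.616, 0.001], [0.616, 0.788, -0.0], [-0.001, 0.0, -1.0]]
contact_force: [-0.1, 0.1, -1.2]
opening: 0.692
finger_force: 64.8
tool shift [ 62.  -63.8  35.8] yang 51.97 spin -0.809 tcp [ 0.5981 -0.1929  0.1258] j [-0.14  0.61  0.53  1.76 -0.39  0.88  1.47]
```

View pics/w2.png

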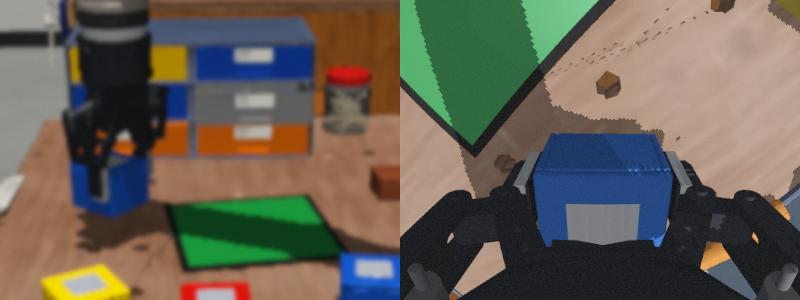

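```bash
python3 -c "
from go import go; go(.4966,-.206,.12,98.3)"; python3 -m pendant '{"xyz":[[70,-55,6],[70,-55,6],[70,-55,6],[70,-55,6],[70,-55,6],[70,-55,6],[70,-55,6]],"spin":[-0.809,-0.809,-0.809,-0.809,-0.809,-0.809,-0.809],"claw":[50,50,50,50,50,50,50]}'; python3 -c "
from go import go; go(.4966,-.206,.0895,98.3)"
```

```text
tool shift [ 73.8 -73.3   7.1] yang 51.96 spin -0.809 tcp [ 0.5998 -0.1938  0.1277] j [-0.14  0.6   0.53  1.76 -0.39  0.88  1.47]
clock: 4.62
tool_pos: [0.5089, -0.1931, 0.1181]
orientation: [[-0.99, -0.144, -0.0], [-0.144, 0.99, 0.0], [0.0, 0.0, -1.0]]
contact_force: [0.2, 0.1, -1.4]
opening: 0.692
finger_force: 65.0
tool shift [ 14.1 -11.   28.6] yang 98.27 spin -0.001 tcp [ 0.5089 -0.1931  0.1181] j [ 0.    0.45  0.35  1.97 -0.22  0.75  2.2 ]
```

```bash
python3 -m pendant '{"xyz":[[14,-11,12],[14,-11,20],[14,-11,26],[14,-11,30],[14,-11,30]],"spin":[0,0,0,0,0],"claw":[50,50,50,50,50]}'; python3 go.py .4966 -.206 .0895 98.3
```

```text
clock: 5.25
tool_pos: [0.4971, -0.2054, 0.0898]
orientation: [[-0.989, -0.145, -0.0], [-0.145, 0.989, 0.002], [0.0, 0.002, -1.0]]
contact_force: [-6.6, 3.8, 15.6]
opening: 0.696
finger_force: 66.7
tool shift [ 0.6 -0.5  0.3] yang 98.35 spin 0.001 tcp [ 0.4971 -0.2054  0.0898] j [ 0.05  0.49  0.33  2.   -0.25  0.69  2.25]
```

```bash
python3 -m pendant '{"xyz":[[5,0,0],[10,0,-1],[15,0,-1],[20,0,-1],[25,0,0],[30,0,1]],"spin":[0,0,0,0,0,0],"claw":[50,50,50,50,50,50]}'; python3 - <<'E'
from cell import bot
import cv2
cv2.imwrite("pics/w3.png",cv2.hconcat([cv2.resize(bot.read_camera(n)["frame"][:,:,::-1][a:b,c:e],(400,300)) for n,a,b,c,e in(("side",120,270,150,350),("wrist",84,384,56,456))]))
E
```

```text
clock: 6.0
tool_pos: [0.4721, -0.2109, 0.0899]
orientation: [[-0.989, -0.145, 0.011], [-0.145, 0.989, -0.002], [-0.011, -0.004, -1.0]]
contact_force: [7.8, 0.7, 17.2]
opening: 0.694
finger_force: 67.0
```

View pics/w3.png

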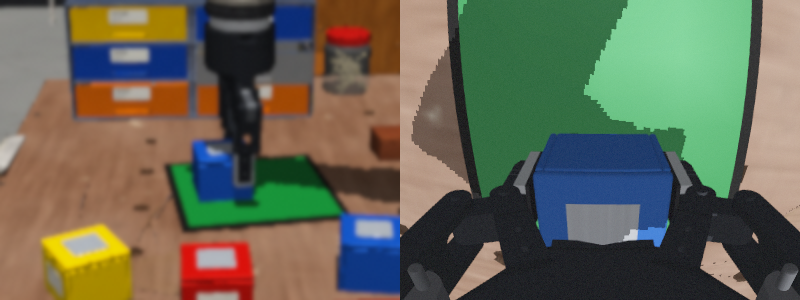

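The cup slid instead of rolling: the side view shows it flat at (215,170) and the force ratio is about 0.45. I'll use the mat's 3 mm edge as a stop: set the cup on the bench just beyond the far edge, push forward and tip it over that edge.

```bash
python3 -m pendant '{"xyz":[[25,0,-15],[-20,0,-20],[-65,0,-20],[-65,0,-20],[-65,0,-10],[-65,0,-2],[-65,0,3],[-65,0,5]],"spin":[0,0,0,0,0,0,0,0],"claw":[50,50,50,50,50,50,50,50]}'; python3 go.py .5629 -.1965 .086 98.3
```

```text
clock: 7.1
tool_pos: [0.5291, -0.2015, 0.0894]
orientation: [[-0.99, -0.143, -0.005], [-0.143, 0.99, 0.006], [0.004, 0.007, -1.0]]
contact_force: [-24.1, 11.9, 77.3]
opening: 0.691
finger_force: 74.1
tool shift [-34.2   0.1   3.3] yang 98.21 spin -0.002 tcp [ 0.5291 -0.2015  0.0894] j [ 0.03  0.53  0.33  1.93 -0.25  0.73  2.23]
```

```bash
python3 -m pendant '{"xyz":[[0,0,-15],[-15,0,-22],[-34,0,-22],[-34,0,-22]],"spin":[0,0,0,0],"claw":[50,50,50,50]}'; python3 - <<'E'
from go import go
from cell import bot
import cv2
go(.5629,-.1965,.086,98.3)
cv2.imwrite("pics/w4.png",cv2.hconcat([cv2.resize(bot.read_camera(n)["frame"][:,:,::-1][a:b,c:e],(400,300)) for n,a,b,c,e in(("side",120,270,150,350),("wrist",84,384,56,456))]))
E
```

```text
clock: 7.6
tool_pos: [0.5663, -0.1949, 0.1031]
orientation: [[-0.989, -0.147, -0.0], [-0.147, 0.989, 0.0], [0.0, 0.0, -1.0]]
contact_force: [-0.2, -0.2, -1.9]
opening: 0.692
finger_force: 65.4
tool shift [ 3.6 -1.  17.1] yang 98.44 spin 0.002 tcp [ 0.5663 -0.1949  0.1031] j [ 0.01  0.55  0.33  1.84 -0.25  0.78  2.19]
```

View pics/w4.png

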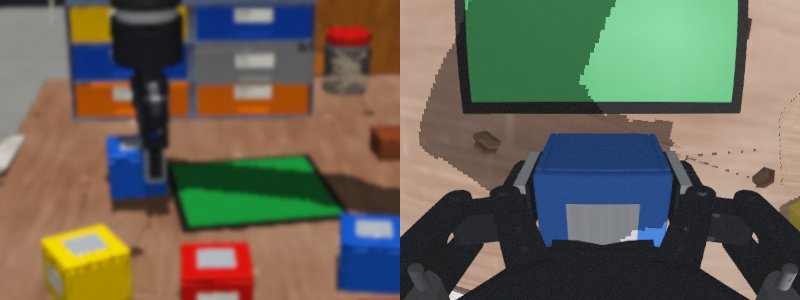

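```bash
python3 -m pendant '{"xyz":[[0,0,9],[0,0,15],[0,0,17],[3,0,17],[6,0,17],[9,0,16]],"spin":[0,0,0,0,0,0],"claw":[50,50,50,50,50,50]}'; python3 go.py .5629 -.1965 .086 98.3
```

```text
clock: 8.45
tool_pos: [0.5578, -0.197, 0.0884]
orientation: [[-0.989, -0.145, 0.004], [-0.145, 0.989, -0.001], [-0.004, -0.001, -1.0]]
contact_force: [6.5, 0.4, -4.2]
opening: 0.694
finger_force: 65.3
tool shift [-5.2 -0.2  2.4] yang 98.36 spin 0.001 tcp [ 0.5578 -0.197   0.0884] j [ 0.02  0.56  0.32  1.87 -0.26  0.74  2.2 ]
```

```bash
python3 -m pendant '{"xyz":[[4,0,1],[8,0,0]],"spin":[0,0],"claw":[50,50]}';python3 -m pendant '{"xyz":[[4,0,0],[8,0,0]],"spin":[0,0],"claw":[50,50]}'
```

```text
clock: 8.7
tool_pos: [0.5558, -0.1971, 0.0899]
orientation: [[-0.989, -0.147, 0.017], [-0.147, 0.989, -0.002], [-0.017, -0.005, -1.0]]
contact_force: [17.5, 2.4, -10.3]
opening: 0.694
finger_force: 66.8
clock: 8.95
tool_pos: [0.5426, -0.2, 0.09]
orientation: [[-0.989, -0.144, 0.006], [-0.145, 0.99, -0.001], [-0.006, -0.002, -1.0]]
contact_force: [3.4, -0.6, 6.4]
opening: 0.691
finger_force: 68.7
```

```bash
python3 - <<'E'
from cell import bot
import cv2
cv2.imwrite("pics/w5.png",cv2.hconcat([cv2.resize(bot.read_camera(n)["frame"][:,:,::-1][a:b,c:e],(400,300)) for n,a,b,c,e in(("side",120,270,150,350),("wrist",84,384,56,456))]))
E
```

```text
(no output)
```

View pics/w5.png

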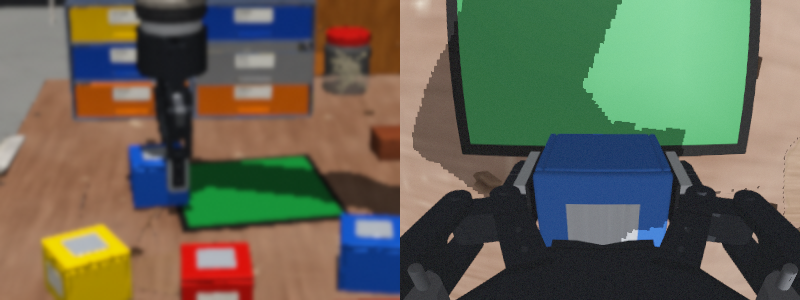

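It climbed onto the mat; the side view shows the cup upright at (160,175), overlapping the far edge. The grip is too stiff to pivot. Instead I'll put it back on the bench behind the edge, release it, and push its back face high up with closed fingers so it tips over the edge.

```bash
python3 go.py .5659 -.196 .0865 98.3; python3 -m pendant '{"xyz":[[0,0,-12],[-24,0,-12],[-24,0,-12],[-24,0,-4],[-24,0,2],[-24,0,3]],"spin":[0,0,0,0,0,0],"claw":[50,50,50,50,50,50]}'; python3 go.py .631 -.187 .115 98.3
```

```text
tool shift [-24.3   0.7   3.5] yang 98.28 spin -0.0 tcp [ 0.5419 -0.2002  0.0899] j [ 0.03  0.54  0.33  1.91 -0.25  0.73  2.21]
clock: 9.8
tool_pos: [0.5623, -0.1965, 0.0868]
orientation: [[-0.99, -0.144, -0.004], [-0.144, 0.99, 0.002], [0.003, 0.003, -1.0]]
contact_force: [-9.5, 4.6, 23.0]
opening: 0.689
finger_force: 70.3
tool shift [-69.3  -0.4 -28.5] yang 98.27 spin -0.001 tcp [ 0.5623 -0.1965  0.0868] j [ 0.02  0.57  0.32  1.86 -0.26  0.76  2.2 ]
```

```bash
python3 -m pendant '{"xyz":[[0,0,-1],[0,0,-1],[0,0,-1],[0,0,-55],[0,0,-70],[-45,0,-70],[-72,0,-70],[-72,0,-50]],"spin":[0,0,0,0,0,0,0,0],"claw":[100,100,100,100,100,0,0,0]}'; python3 go.py .631 -.187 .115 98.3; python3 - <<'E'
from h import *
from cell import bot
for n in("top","side"):
  d=bot.read_camera(n)
  for m,s,ce in blobs(mask(d,*BLUE),100):
    P=world(d,m);P=P[abs(P[:,2]-.0505)<.006]
    if len(P)>100: print(n,s,rect(P))
E
```

```text
clock: 10.8
tool_pos: [0.6378, -0.1847, 0.1352]
orientation: [[-0.989, -0.147, 0.004], [-0.147, 0.989, -0.0], [-0.004, -0.001, -1.0]]
contact_force: [-0.3, -0.2, -0.8]
opening: 0.376
finger_force: 0.0
tool shift [ 7.2 -1.2 20.2] yang 98.48 spin 0.003 tcp [ 0.6378 -0.1847  0.1352] j [-0.02  0.61  0.34  1.66 -0.24  0.91  2.13]
top [284 141  18  29 215] ((579.4423828125, -202.29803466796875), (57.62408447265625, 40.985862731933594), 7.477648735046387)
side [205 195  31  30 730] ((579.8680419921875, -187.03485107421875), (58.84206008911133, 52.63197708129883), 8.432357788085938)
side [ 319  226   36   41 1147] ((358.3691711425781, -13.604560852050781), (63.3787956237793, 59.78335189819336), 81.04561614990234)
```

```bash
python3 -m pendant '{"xyz":[[0,0,22],[0,0,22],[0,0,22],[8,0,22],[14,0,22],[18,0,22],[20,0,22],[22,0,22]],"spin":[0,0,0,0,0,0,0,0],"claw":[0,0,0,0,0,0,0,0]}'
```

```text
clock: 11.9
tool_pos: [0.6154, -0.1886, 0.1142]
orientation: [[-0.989, -0.145, 0.005], [-0.145, 0.989, -0.0], [-0.005, -0.001, -1.0]]
contact_force: [4.3, 0.4, 3.6]
opening: 0.0
finger_force: 2.5
```

```bash
python3 -m pendant '{"xyz":[[5,0,-4],[10,0,-8],[15,0,-12],[20,0,-15]],"spin":[0,0,0,0],"claw":[0,0,0,0]}'; python3 - <<'E'
from h import *
from cell import bot
for n in("top","side"):
  d=bot.read_camera(n)
  if n=="side":cv2.imwrite("pics/s6.png",d["frame"][:,:,::-1])
  for m,s,ce in blobs(mask(d,*BLUE),100):
    P=world(d,m);P=P[(P[:,2]<.1)&(P[:,2]>-.005)&(P[:,0]>.42)]
    if len(P)>100: print(n,s,rect(P),np.percentile(P[:,2],[2,50,98]).round(3))
E
```

```text
clock: 12.4
tool_pos: [0.5979, -0.1913, 0.131]
orientation: [[-0.989, -0.146, 0.01], [-0.146, 0.989, -0.001], [-0.01, -0.002, -1.0]]
contact_force: [5.5, 2.2, 8.1]
opening: -0.003
finger_force: 4.1
top [395 127   8  23 131] ((607.8461303710938, -444.569091796875), (52.10598373413086, 14.844457626342773), 0.47667860984802246) [0.065 0.069 0.072]
side [186 142  17  18 258] ((672.252197265625, -528.340576171875), (44.84054946899414, 165.81504821777344), 6.438086032867432) [0.06  0.079 0.1  ]
side [214 142  30  18 391] ((568.8593139648438, -526.0748291015625), (80.8017578125, 179.34877014160156), 6.867458343505859) [0.061 0.076 0.098]
side [210 189  35  34 788] ((566.4508666992188, -221.11911010742188), (74.66429901123047, 125.84382629394531), 0.010567114688456059) [0.008 0.04  0.066]
```

The cup's top has risen to 66 mm, so it is tilting about 17°. Continuing.

```bash
python3 -m pendant '{"xyz":[[5,0,-4],[10,0,-7],[15,0,-10],[20,0,-11],[25,0,-11],[30,0,-11],[34,0,-11],[34,0,-11]],"spin":[0,0,0,0,0,0,0,0],"claw":[0,0,0,0,0,0,0,0]}'; python3 - <<'E'
from h import *
from cell import bot
for n in("top","side"):
  d=bot.read_camera(n)
  if n=="side":cv2.imwrite("pics/s7.png",cv2.resize(d["frame"][100:280,140:380,::-1],(800,600)))
  for m,s,ce in blobs(mask(d,*BLUE),100):
    P=world(d,m);P=P[(P[:,2]<.1)&(P[:,2]>-.005)&(P[:,0]>.42)&(P[:,1]>-.4)]
    if len(P)>100: print(n,s,rect(P),np.percentile(P[:,2],[2,50,98]).round(3))
E
```

```text
clock: 13.5
tool_pos: [0.5642, -0.1969, 0.1438]
orientation: [[-0.989, -0.145, 0.01], [-0.145, 0.989, -0.001], [-0.01, -0.002, -1.0]]
contact_force: [1.5, 2.1, 18.8]
opening: 0.002
finger_force: 7.9
side [217 184  36  39 791] ((549.9207153320312, -224.7265625), (79.47935485839844, 123.71505737304688), 4.111789703369141) [0.01  0.047 0.076]
```

View pics/s7.png

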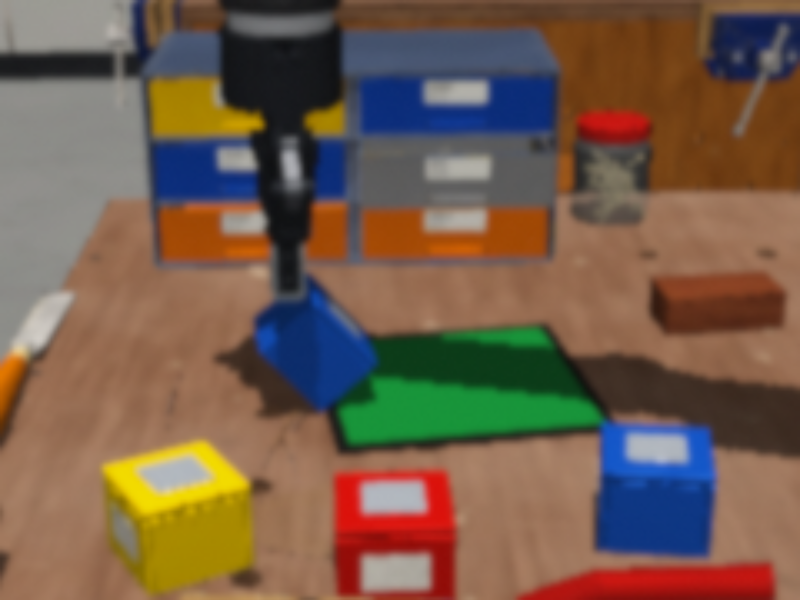

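The side view shows the cup tilted about 45° at (315,345), with the fingertip resting on its back face at (288,295). A bit more forward and up should topple it.

```bash
python3 -m pendant '{"xyz":[[3,0,-4],[8,0,-7],[14,0,-9],[20,0,-10],[26,0,-10],[30,0,-10],[30,0,-10]],"spin":[0,0,0,0,0,0,0],"claw":[0,0,0,0,0,0,0]}'; cat >look.py <<'E'
from h import *
from cell import bot
f=np.array([-.9895,-.1444]);g=np.array([-.1444,.9895])
for n in("top","side"):
  d=bot.read_camera(n)
  for m,s,ce in blobs(mask(d,*BLUE),60):
    P=world(d,m);P=P[(P[:,2]<.1)&(P[:,2]>-.005)&(P[:,0]>.4)&(P[:,1]>-.35)]
    if len(P)>50:
        q=P[:,:2]-[.457,-.212]
        print(n,s[:5],"s",np.percentile(q@f,[2,98]).round(3),"lat",np.percentile(q@g,[2,98]).round(3),"z",np.percentile(P[:,2],[2,50,98]).round(3))
E
python3 look.py
```

```text
clock: 14.48
tool_pos: [0.53, -0.2011, 0.149]
orientation: [[-0.99, -0.144, -0.0], [-0.144, 0.99, 0.0], [0.0, 0.0, -1.0]]
contact_force: [0.1, 0.0, -0.1]
opening: 0.002
finger_force: 0.0
side [251 190  31  30 815] s [-0.053  0.004] lat [-0.028  0.033] z [0.009 0.037 0.053]
```

No force now, and the cup is 50 mm tall at s ≈ -25 mm. It may have rolled all the way onto its base. Raising clear to check.

```bash
python3 -m pendant '{"xyz":[[0,0,-60],[-60,0,-100],[-100,0,-120],[-120,0,-120],[-120,0,-120]],"spin":[0,0,0,0,0],"claw":[0,0,0,0,0]}'; python3 look.py; python3 - <<'E'
from h import *
from cell import bot
a=bot.read_camera("top");b=bot.read_camera("side")
cv2.imwrite("pics/f.png",cv2.hconcat([cv2.resize(a["frame"][110:260,170:370,::-1],(400,300)),cv2.resize(b["frame"][150:285,170:350,::-1],(400,300))]))
for n,d in(("top",a),("side",b)):
  for m,s,ce in blobs(mask(d,(0,150,60),(6,255,255))):
    P=world(d,m);P=P[abs(P[:,2]-.05)<.006]
    if len(P)>50: print("red",n,rect(P))
E
```

```text
clock: 15.2
tool_pos: [0.6505, -0.1825, 0.2687]
orientation: [[-0.989, -0.147, 0.0], [-0.147, 0.989, 0.0], [-0.0, 0.0, -1.0]]
contact_force: [-0.4, 0.4, -0.4]
opening: 0.001
finger_force: 0.0
top [280 183  30  30 623] s [-0.05   0.008] lat [-0.028  0.03 ] z [0.005 0.009 0.053]
side [251 190  31  30 803] s [-0.053  0.004] lat [-0.028  0.033] z [0.009 0.036 0.053]
red side ((501.3233642578125, 36.67742156982422), (59.82255172729492, 61.523590087890625), 1.1435121297836304)
```

View pics/f.png

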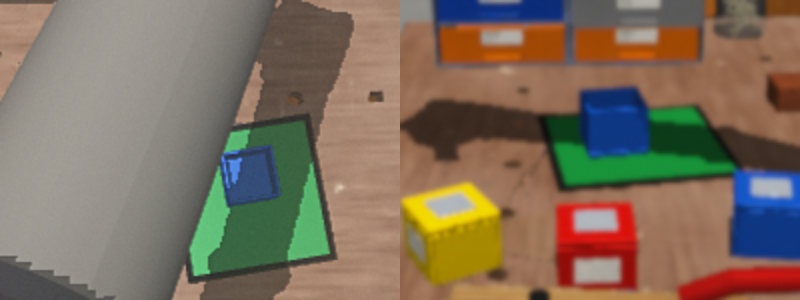

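The cup stands mouth-up: the top view shows an open interior at (250,175), with depth 9 mm at the inner floor. It is flat on the mat, about 24 mm from the centre. The red cup hasn't moved, and the arm is clear.

```bash
python3 -c "
from cell import bot
print(bot.finish_job())"
```

```text
the job is handed in; nothing more can be done
None
```

I handed the job in at about 15 s with no verdict shown: the blue cup stands mouth-up on the mat, released and about 24 mm from its centre, and the red cup is where it was.

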